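Index the detector arm over the sample box

TASK

The detector arm of the test fixture is parked in the middle hole of its index arc. Hook a fingertip under the pull ring and lift the spring index pin without gripping or forcing it, swing the arm one hole so that the black detector tube stands over the open box of light chips on the fixture and not over the light grey block, let the pin drop fully home there and take the finger out of the ring. Leave the box, the block and the things lying around where they are.

Things in the scene. Friction and masses are not known exactly. Their poses are not given: they have to be found in the camera images.
- middle_hole (a point): centre of the middle hole of the steel index arc, at the arc's top, 22 mm above the bench; its axes are the fixture's: z up, x toward the arm's upright pivot, which lies 205 mm along x. The arc has five round 10 mm holes on a circle of 205 mm radius round the pivot, 22.5 degrees (0.393 rad, 80 mm along the arc) apart; the arm starts in this one
- swing_arm (a joint): angle of the blue arm, rad: 0 in the middle hole, arm along -x of the fixture; positive is anticlockwise seen from above (free end goes to -y of the fixture). Next holes at +0.393 and -0.393, outermost +-0.785, stops +-0.83. Turns with under 3 N at the ring and stays where left; the pin, when home, locks it with 1 mm play. Bar 30 mm wide, 58 to 70 mm above the bench
- index_pin (a joint): lift of the 8 mm spring pin in the arm's end, m: 0 home in a hole, 0.008 when its tip rides on the arc between holes, 0.020 at its upper stop. The spring pushes it down with 6 N (home) to 9 N (top). Set down between holes it rides on the arc, and drops in by itself when the arm is pushed over a hole
- ring_top (a point): middle of the pull ring's upper bar (centre of its 5.5 mm wire; axes: x along the arm to the pivot, z up): 138 mm above the bench with the pin home, 182 mm from the pivot; rises with the pin. Rigid, opening 46 mm wide x 40 mm high, facing out along the arm, its top leaning 30 degrees toward the pivot. A shut gripper tilted 30 to 45 degrees, pointing to the pivot, fits; detector tube 49 mm beyond
- detector (a point): centre of the lower face of the black detector tube on the arm, 115 mm from the pivot; the tube is 36 mm wide and reaches from 51 to 116 mm above the bench
- sample_box: loose open pale sample box with six yellow light chips, 52 x 68 x 18 mm, on one of the two black pads (14 mm above the bench) that lie 115 mm from the pivot below the detector's places at the holes next to the middle one. Origin: centre of its underside
- grey_block: loose light grey metal block with four dark holes, 45 x 60 x 28 mm, on the other black pad. Origin: centre of its underside
- multimeter: loose yellow and grey multimeter, 155 x 78 x 42 mm, at the right; stays. Origin: centre of its underside
- screwdriver: loose blue screwdriver, 148 x 28 x 28 mm, at the left; stays. Origin: centre of its underside
- cutters: loose blue side cutters, 128 x 52 x 12 mm, right of the tray in front; stay. Origin: centre of the underside
- paste_jar: loose white screw jar, 49 mm wide, 42 mm high, at the right; stays. Origin: centre of its underside

How it is judged:
On the way, in this order (a step that is already met when the one before it is completed fails the run):
1. the pin is lifted clear of its hole by the fingers in the ring (value of joint index_pin above 0.0075 m and contact force between the fingers and index_pin above 1 N), for 0.1 s.
2. the arm is swung one hole toward the sample box and the pin has dropped home there (horizontal distance between detector and sample_box below 0.02 m and value of joint index_pin below 0.0025 m), for 0.2 s.
At the end, for the whole second after the job is handed in: The detector stands over the sample box (centres within 20 mm seen from above), the arm at the hole next to the middle one (0.393 rad, within 0.022) with the pin home (lift under 2.5 mm), the sample box at rest (all of step 2 and (value of joint swing_arm between 0.37 and 0.415 rad or value of joint swing_arm between -0.415 and -0.37 rad) and linear speed of sample_box below 0.02 m/s); the robot touches nothing.
It fails at once if the sample box or the grey block was moved more than 10 mm (distance of any of sample_box, grey_block from where it was at the start of the episode above 0.01 m).
It fails at once if a thing lying around was moved more than 20 mm (distance of any of multimeter, screwdriver, cutters, paste_jar from where it was at the start of the episode above 0.02 m).
It fails at once if the arm was swung well past the next hole (value of joint swing_arm above 0.6 rad or value of joint swing_arm below -0.6 rad).
It fails at once if the pull ring's bar was gripped between the fingers (x of the grasp point in the frame of ring_top between -0.004 and 0.005 m and y of the grasp point in the frame of ring_top between -0.02 and 0.02 m and z of the grasp point in the frame of ring_top between -0.008 and 0.025 m and contact force between the fingers and index_pin above 2 N).
It fails at once if the pull ring was squeezed or forced (over 40 N) (contact force between the fingers and index_pin above 40 N).
It also fails if it takes over 35 s, if anything falls off the work surface, if the arm or the gripper's body presses on something with over 40 N, if the wrist force passes 120 N, or if a joint passes its speed limit or range.

ROBOT

A 6-joint arm with a two-finger parallel gripper is mounted at the origin on a cart in front of the work surface, level with it; the furniture and walls round the work are solid. World frame = base frame: x ahead of the robot, y to its left, z up, the work surface at z = 0. Lengths are in m, angles in rad, forces in N, time in s.
With the tool pointing down it reaches from about 0.375 to 0.9 m from the base axis. Payload 3.1 kg.
Tool frame: the origin (TCP) lies between the finger pads; the fingertips stand 22 mm ahead of it and the grasp point (between the pads) lies 3 mm ahead of it; z points along the fingers, y is the line along which they close (so a half turn about z gives the same grasp; the last joint's range is limited). The gripper opens to 87 mm and grips with 3 to 60 N. Pads are 19 mm wide; open, the fingers measure 117 mm over their backs; the gripper's body (75 mm by 190 mm) begins 51 mm behind the grasp point.
Start: joints at [1.133, 0.527, 1.433, -0, 1.181, -0.178], TCP at [0.161, 0.604, 0.245] pointing down, gripper open.
Joint ranges: [-3.08, 3.08], [-0.75, 2.2], [0.22, 2.44], [-1.43, 4.57], [0, 2.65], [-2.85, 2.85]. Speed limits (rad/s): [2.79, 2.79, 3.14, 3.14, 3.14, 3.14].

INTERFACE

Orientations are given as a unit quaternion [x, y, z, w].
In Python, from rig import robot gives the robot as it stands.
- The arm moves only by the tool move_arm, never from a script. Its argument "series" is text: rows parted by semicolons, each of 6 numbers parted by spaces: the shift along the tool's x, y, z in mm, then the turn, a rotation vector about the tool's x, y, z in degrees. In form: dx dy dz ax ay az; .... A call has 1 to 8 rows; each row is the pose to reach, as a shift and turn from the pose commanded when the call began, along the tool's axes at that moment; what a row does not reach only later rows make up. A row lasts 1/12 s, in which the tool goes at most 41.7 mm and 7.16 degrees, less where a joint would pass 70% of its speed; a pose out of reach is approached as far as the arm can. A call with a gripper value outside its range is refused whole. "jaw" is the opening, from 0 (shut) to 1 (fully open), set as the call begins (left out, the last holds). The fingers move at their own pace and stop on an object; "newtons" is the grip in N (left out, the last holds). Time passes only in rows, so rows that repeat a pose let the fingers close. It gives the time, the measured TCP pose, the force, the opening and the grip force at its end, in the units of the state.
- robot.get_obs(): the state, without advancing time (a new reading comes with each control period).
- robot.camera(name): name is "side" or "top"; returns a dict with "img" (480x640x3 uint8, red, green, blue), "mtx" (3x3 intrinsics, pixels), "distortion" ([k1, k2, p1, p2, k3] as OpenCV has them; the pictures are not rectified), "world_to_cam" (4x4, takes a point from world to camera coordinates). Camera axes: x right, y down, z forward; pixel columns grow to the right and rows downward; lengths in m; the calibration is good to about 2 mm. A picture is of the moment at which its call begins. There is no depth.
- robot.hand_in(): hands the job in; it is judged then, once.
Trained networks look in a picture, given as the dict that the camera call returned (one of the last four; its "shot" number tells which), for a name from the list of things; names that differ only in an ending like _2 or _b are one class to them, and where a whole thing is asked for, a point or a joint stands for the part that bears it (a point fixed in the world has none). Each returns a list of dicts, best first, with "p" (0 to 1); they miss things now and then, are a little off and sometimes report something else, mostly with a low value. They report only what shows in the picture. A call takes as long as a camera call.
- robot.search_frame(picture, thing): "xyz" ([x, y, z] in m, in world coordinates, good to about 4 mm: the middle of the surface that is visible of it).
- robot.tip_of(picture, thing): "xyz" ([x, y, z] in m, in world coordinates, good to about 4 mm: a listed point, or the origin of a listed thing).
The state is a dict: "time": time; "q": joint angles; "joint_velocities": joint speeds; "joint_torque": joint torques, N m; "position": TCP position; "tool_rot": TCP orientation; "ft_force": force on the tool from outside, world axes, zero at the start; "moment": the same for the moment, N m; "grip_width": finger opening in m; "grip_force": force on a finger pad.
Only numpy, scipy, OpenCV 4.12 (cv2) and the standard library are available. Lean on these libraries where they do the work, as an engineer would, in place of code of your own. Each camera call takes 0.05 s, during which the arm holds its last target. There are 200 camera calls.

## Working session

There is one attempt and no reset: what is moved stays moved. The work goes in short steps, Python scripts to look and compute and a tool call to move; the robot and the scene stay as the last step left them, time stands still between calls to the robot, and variables do not carry over. Pictures are saved under pics/ and viewed, at most 10 in all, crops included, and the job is handed in when it is done.

Besides the shell and the picture viewer there is one more tool, called as name(argument=value, ...) on one line, values as JSON. move_arm: Moves the arm, as the interface text tells. Its arguments: {"type":"object","properties":{"series":{"type":"string"},"jaw":{"type":"number"},"newtons":{"type":"number"}},"required":["series"]}

```bash
mkdir -p pics; cat > look.py <<'E'
import sys,cv2,numpy as np
from rig import robot
def shot(cam,name,things,pts=()):
    p=robot.camera(cam); cv2.imwrite(f'pics/{name}.png',p['img'][:,:,::-1])
    for t in things:
        for f in ('tip_of','search_frame'):
            try: r=getattr(robot,f)(p,t)
            except Exception as e: print(t,f,str(e)[:80]); continue
            print(cam,t,f,[(np.round(d['xyz'],4).tolist(),round(d['p'],2)) for d in r[:2]])
    return p
E
python3 - <<'E'
from look import *
T=['middle_hole','ring_top','detector','sample_box','grey_block','swing_arm','index_pin','multimeter','screwdriver','cutters','paste_jar']
for c in('side','top'): shot(c,c+'0',T)
o=robot.get_obs();print(o)
a=cv2.imread('pics/side0.png');b=cv2.imread('pics/top0.png')
E
```

```text
side middle_hole tip_of [([0.5661, -0.1102, 0.0213], 0.59), ([0.6559, -0.0993, 0.0485], 0.23)]
side middle_hole search_frame [([0.6435, -0.0727, 0.009], 0.75)]
side ring_top tip_of [([0.5896, -0.102, 0.133], 0.69)]
side ring_top search_frame [([0.5778, -0.1032, 0.1137], 0.49)]
side detector tip_of [([0.6556, -0.0979, 0.0499], 0.89), ([0.5887, -0.1045, 0.1353], 0.28)]
side detector search_frame [([0.6498, -0.0957, 0.0687], 0.59)]
side sample_box tip_of [([0.6668, -0.0532, 0.0131], 0.95)]
side sample_box search_frame [([0.6645, -0.0552, 0.0232], 0.83)]
side grey_block tip_of [([0.6656, -0.1503, 0.0135], 0.53)]
side grey_block search_frame [([0.6537, -0.1635, 0.0413], 0.54)]
swing_arm tip_of it knows: cutters, detector, grey_block, middle_hole, multimeter, paste_jar, rin
side swing_arm search_frame [([0.6473, -0.0941, 0.0704], 0.91)]
index_pin tip_of it knows: cutters, detector, grey_block, middle_hole, multimeter, paste_jar, rin
side index_pin search_frame [([0.5759, -0.1055, 0.1238], 0.51)]
side multimeter tip_of []
side multimeter search_frame [([0.41, -0.4024, 0.0362], 0.94), ([0.66
[... 1996 characters left out ...]
]
{'time': 2.1, 'q': array([ 1.13247129e+00,  5.27497432e-01,  1.43269210e+00,  1.27306007e-05,
        1.18136251e+00, -1.78481743e-01]), 'joint_velocities': array([-0.00188573, -0.00022973,  0.0009592 , -0.00020991,  0.00011569,
       -0.00171704]), 'joint_torque': array([-2.81939228e-04, -4.40002298e+01, -1.76979464e+01,  6.33297069e-02,
        5.04787790e-02,  1.68278959e-06]), 'position': array([0.16053479, 0.60402363, 0.2445525 ]), 'tool_rot': array([1.29558845e-01, 9.91571735e-01, 2.11362192e-05, 5.52988290e-07]), 'ft_force': array([-0.40194492,  0.89062974, -0.66697043]), 'moment': array([-0.02508966,  0.05911003,  0.0381307 ]), 'grip_force': 0.0, 'grip_width': 0.08694698160929118}
```

View pics/side0.png

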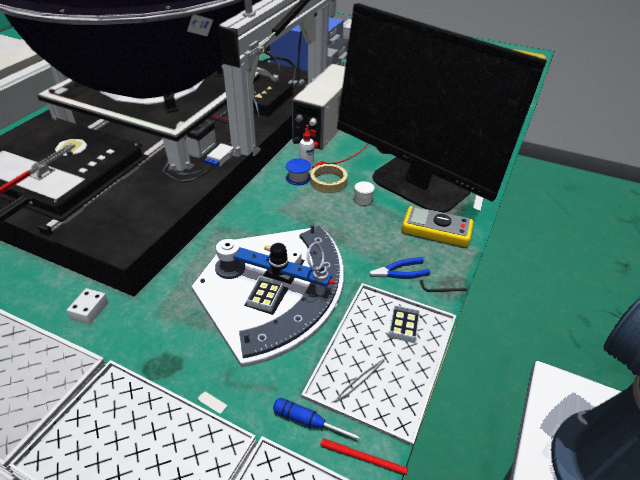

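View pics/top0.png

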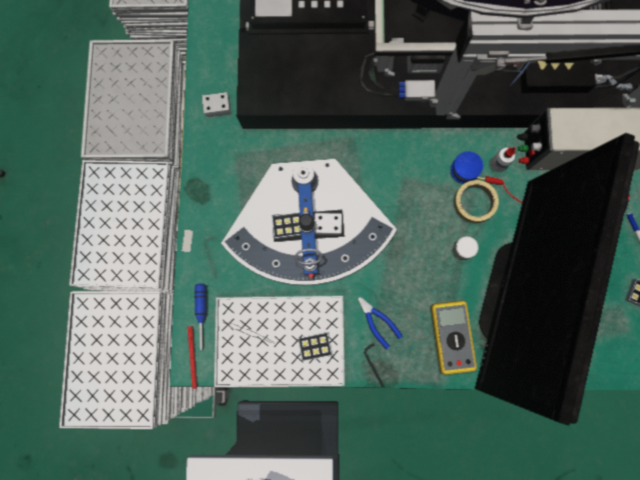

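The side view shows the blue arm from its pivot (228,247) to the ring (320,270), with the box of chips at (266,293). In the top view the pivot is at (305,178), the ring at (310,262), the box at (288,226) on the +y side, and the block at (328,222). So the swing is toward +y, to −0.393 rad. I'll fit the fixture pose next and check it with an overlay.

```bash
cat >> look.py <<'E'
from scipy.spatial.transform import Rotation as R
from scipy.optimize import least_squares
def proj(p,X):
    W=p['world_to_cam']; return cv2.projectPoints(np.float64(X).reshape(-1,1,3),cv2.Rodrigues(W[:3,:3])[0],W[:3,3],p['mtx'],p['distortion'])[0][:,0]
def delta(pos,rot):   # print shift/turn in tool axes from the present pose
    o=robot.get_obs(); r=R.from_quat(o['tool_rot'])
    d=r.inv().apply(np.array(pos)-o['position'])*1000; a=(r.inv()*rot).as_rotvec(degrees=True)
    print('row',np.round(d,1),np.round(a,2),'|d|',np.linalg.norm(d).round(1),'ang',np.linalg.norm(a).round(1))
PIV=None
def pt(f,r,y,z,a=0):  # f=(px,py,yaw): point at radius r, sideways y, height z, arm angle a
    c,s=np.cos(f[2]+a),np.sin(f[2]+a); return np.array([f[0]-c*r-s*y,f[1]-s*r+c*y,z])
def toolrot(f,tilt,a=0): # tilt below horizontal, deg
    h=f[2]+a;t=np.radians(tilt); u=np.array([np.cos(h),np.sin(h),0]); z=u*np.cos(t)-[0,0,np.sin(t)]
    y=np.array([-np.sin(h),np.cos(h),0]); return R.from_matrix(np.c_[np.cross(y,z),y,z])
E
python3 - <<'E'
from look import *
M=[(205,0,.5661,-.1102,1),(205,0,.5652,-.1097,1),(182,0,.5896,-.102,1),(182,0,.5889,-.1142,1),(115,0,.6556,-.0979,1),(115,0,.6565,-.1018,1),
(115,-.393,.6668,-.0532,.4),(115,-.393,.6634,-.0581,.4),(115,.393,.6656,-.1503,.4),(115,.393,.6632,-.1484,.4)]
f=least_squares(lambda f:np.ravel([(pt(f,m[0]/1e3,0,0,m[1])[:2]-m[2:4])*m[4]*1e3 for m in M]),[.77,-.09,.1],x_scale=[.01,.01,.1]);print(f.x,f.fun.round(1))
f=f.x
for c in('top','side'):
    p=robot.camera(c);im=p['img'][:,:,::-1].copy()
    P=[pt(f,.205,0,.022,a) for a in(-.785,-.393,0,.393,.785)]+[pt(f,.182,y,.138) for y in(-.023,0,.023)]+[pt(f,0,0,.07)]+[pt(f,.115,0,.116)]
    q=proj(p,P);x0,y0=(q.mean(0)-[100,75]).astype(int)
    k=4 if c=='top' else 5
    big=cv2.resize(im[y0:y0+150,x0:x0+200],None,fx=4,fy=4,interpolation=cv2.INTER_CUBIC)
    for i,(x,y) in enumerate(q): cv2.circle(big,(int((x-x0+.5)*4),int((y-y0+.5)*4)),3,(0,0,255) if i<5 else (0,255,0),1)
    cv2.imwrite(f'pics/ov_{c}.png',big)
E
```

```text
[ 0.77031797 -0.09099077  0.09081719] [ 0.1  0.6  1.   0.1 -0.5 -5.5  0.2  6.7  0.2 -3.5 -0.7  0.4 -2.5 -1.4
 -1.1  0.5  1.2  2.3  2.1  1.6]
```

View pics/ov_top.png

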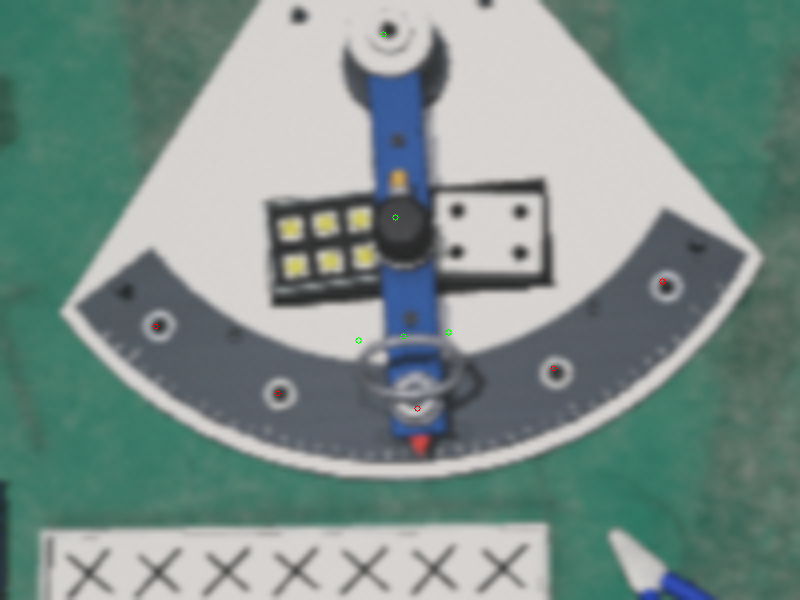

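View pics/ov_side.png

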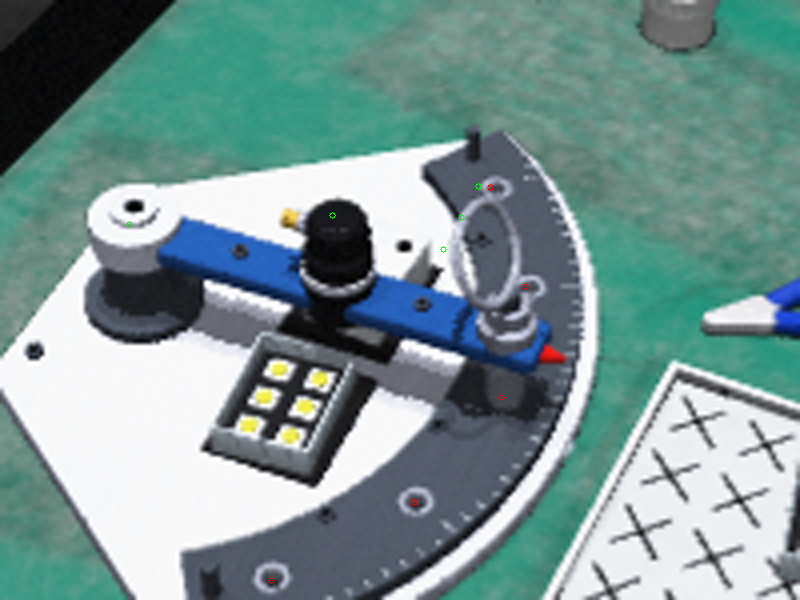

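The overlay matches the holes to within about 1–2 mm: the model holes sit on the drawn ones, and the model is about 2 mm too far left (+y). I'll shift it accordingly and go to the approach pose with the gripper shut and tilted 40°.

```bash
cat >> look.py <<'E'
F=(.7705,-.093,.091); TILT=40
def goal(back,up=0,a=0,side=0): # back: mm behind ring centre along the tool; up: mm
    r=toolrot(F,TILT,a); p=pt(F,.1934,side/1e3,.1183+up/1e3,a)-r.as_matrix()[:,2]*back/1e3
    delta(p,r); print(p.round(4))
E
python3 -c "
from look import *
goal(70)"
```

```text
row [-536.6 -601.8   81.3] [ -8.77 -49.47 -18.8 ] |d| 810.4 ang 53.6
[ 0.5245 -0.1154  0.1633]
```

move_arm(series="-25 -28 0 0 0 0; -55 -60 0 0 0 0; -80 -90 0 0 0 0; -105 -118 0 0 0 0; -130 -146 0 0 0 0; -155 -174 0 0 0 0; -180 -202 0 0 0 0; -205 -230 0 0 0 0", jaw=0, newtons=10)

```text
time: 2.87
position: [0.3001, 0.3276, 0.2448]
tool_rot: [0.129, 0.992, 0.0, 0.0]
ft_force: [1.3, 0.8, -0.0]
grip_width: 0.0417
grip_force: 0.0
```

```bash
python3 -c "
from look import *
goal(100,20)"
```

```text
row [-308.9 -378.6   42.2] [ -8.73 -49.43 -18.79] |d| 490.4 ang 53.6
[ 0.5016 -0.1175  0.2026]
```

move_arm(series="-25 -30 4 -1 -6 -2; -50 -60 8 -2 -12 -4; -75 -92 11 -3 -18 -7; -100 -123 14 -4.5 -24 -9; -125 -154 17 -5.5 -30 -11; -150 -185 20 -6.5 -36 -13.5; -175 -215 24 -7.5 -42 -16; -200 -245 28 -8.7 -48 -18.5")

```text
time: 3.53
position: [0.428, 0.1025, 0.2841]
tool_rot: [-0.016, 0.932, -0.014, 0.361]
ft_force: [1.0, -0.2, 0.1]
grip_width: 0.0007
grip_force: 0.0
```

```bash
python3 -c "
from look import *
goal(80,5);print(robot.get_obs()['q'])"
```

```text
row [  16.7 -216.2  143.7] [-4.4  -7.75 -1.27] |d| 260.1 ang 9.0
[ 0.5169 -0.1161  0.1747]
[-1.93486333e-02  9.35352238e-02  2.30759598e+00 -5.64575383e-01
  1.34404620e-03 -1.06060571e+00]
```

The wrist is near its limit at this tilt (q5≈0), so I'll go in steeper, at 30–35° from vertical.

```bash
python3 -c "
import look
from look import *
look.TILT=60
goal(80,15)"
```

```text
row [ -17.8 -215.8  137.3] [-4.11 12.24 -2.01] |d| 256.4 ang 13.1
[ 0.5381 -0.1142  0.2026]
```

move_arm(series="0 -5 5 0 4 0; -4 -30 20 -1 8 -1; -8 -65 45 -2 12 -1; -10 -100 65 -3 12 -2; -12 -135 85 -4 12 -2; -15 -170 110 -4 12 -2; -18 -200 130 -4 12 -2; -18 -215 137 -4 12 -2")

```text
time: 4.2
position: [0.4642, 0.0097, 0.2441]
tool_rot: [-0.04, 0.965, 0.002, 0.258]
ft_force: [-0.3, 0.5, 0.0]
grip_width: 0.0005
grip_force: 0.0
```

```bash
python3 -c "
import look
from look import *
look.TILT=60
goal(80,15);o=robot.get_obs();print(o['q'],o['position'],o['tool_rot'],R.from_quat(o['tool_rot']).as_matrix()[:,2])"
```

```text
row [ -33.7 -128.7   69.7] [-1.19 -0.17 -0.13] |d| 150.1 ang 1.2
[ 0.5381 -0.1142  0.2026]
[-0.34193183  0.19481339  2.17953464  0.6114464   0.33704796 -2.53277149] [0.46417449 0.00973488 0.24407407] [-0.04018766  0.9654175   0.00199151  0.25758502] [ 0.49719411  0.02454877 -0.86729198]
```

move_arm(series="-5 -16 8 0 0 0; -10 -35 17 0 0 0; -14 -52 27 0 0 0; -18 -70 37 0 0 0; -22 -88 47 0 0 0; -28 -106 57 0 0 0; -34 -129 70 -1 0 0; -34 -129 70 -1 0 0")

```text
time: 4.87
position: [0.5455, -0.1183, 0.2077]
tool_rot: [-0.038, 0.966, 0.005, 0.254]
ft_force: [1.1, -0.5, -0.1]
grip_width: 0.0007
grip_force: 0.0
```

```bash
cat > kin.py <<'E'
from look import *
D=[([1.13247,.5275,1.43269,0,1.18136,-.17848],[.16053,.60402,.24455],[.12956,.99157,0,0]),
([-.01935,.09354,2.3076,-.56458,.00134,-1.06061],[.428,.1025,.2841],[-.016,.932,-.014,.361]),
([-.34193,.19481,2.17953,.61145,.33705,-2.53277],[.46417,.00973,.24407],[-.04019,.96542,.00199,.25759])]
o=robot.get_obs();D.append((o['q'],o['position'],o['tool_rot']))
def fk(q,k):
    h,l2,a3,l3,l5=k[:5]; e=R.from_euler
    r=e('z',q[0]);p=np.array([0,0,h]);r=r*e('y',q[1]);p=p+r.apply([0,0,l2])
    r=r*e('y',q[2]);p=p+r.apply([a3,0,l3])
    r=r*e('z',q[3])*e('y',q[4]);p=p+r.apply([0,0,l5]);r=r*e('z',q[5]+k[5]);return p,r
def err(k):
    out=[]
    for q,p,t in D:
        P,r=fk(q,k);out+=list((P-p)*1e3)+list((R.from_quat(t).inv()*r).as_rotvec()*100)
    return np.array(out)
best=min((least_squares(err,[.3,.4,0,.4,.2,c]) for c in(0,1.57,3.14,-1.57)),key=lambda s:s.cost)
K=best.x
def ik(p,rot,q0):
    lo=[-3.08,-.75,.22,-1.43,0,-2.85];hi=[3.08,2.2,2.44,4.57,2.65,2.85]
    def f(q):
        P,r=fk(q,K);return np.r_[(P-p)*1e3,(rot.inv()*r).as_rotvec()*200]
    s=least_squares(f,np.clip(q0,np.array(lo)+.01,np.array(hi)-.01),bounds=(lo,hi));return s.x,np.abs(s.fun).max()
E
python3 - <<'E'
from kin import *
print(K.round(4),err(K).round(1)); print(o['q'].round(3),o['position'],o['time'])
import look
for T in(40,45,50,55,60):
    look.TILT=T
    for a in(0,-.393):
        rot=toolrot(F,T,a);c=pt(F,.1934,0,.1183,a);z=rot.as_matrix()[:,2]
        for back,up in((70,0),(-4,0),(-4,30)):
            p=c-z*back/1e3+[0,0,up/1e3]
            for fl in (0,1):
                for m in (0,np.pi):
                    q,e=ik(p,rot*R.from_euler('z',m),[-.3,.4,2,3.14*fl,.3,0])
                    if e<1: print(T,a,back,up,fl,round(m,1),q.round(2))
look.TILT=60;goal(80,15)
E
```

```text
[0.8851 0.5247 0.4234 0.5638 0.5256 1.5708] [ 1.048e+02 -3.810e+01 -3.740e+01 -0.000e+00 -0.000e+00  0.000e+00
  4.290e+01 -1.120e+02  3.320e+01 -1.000e-01  0.000e+00 -0.000e+00
 -2.550e+01 -5.990e+01  2.000e-01 -0.000e+00  0.000e+00  0.000e+00
 -5.100e+01 -1.630e+01  4.000e+00  0.000e+00  0.000e+00  0.000e+00]
[-0.566  0.392  1.992  0.751  0.436 -2.854] [ 0.54547727 -0.11830639  0.2076593 ] 4.8667
40 0 70 0 0 3.1 [-0.89  1.02  1.84  1.92  0.74 -1.23]
40 0 70 0 1 0 [-0.89  1.02  1.84  1.92  0.74  1.92]
40 0 70 0 1 3.1 [-0.89  1.02  1.84  1.92  0.74 -1.23]
40 0 -4 0 0 3.1 [-0.68  1.11  1.73  2.13  0.68 -1.24]
40 0 -4 0 1 0 [-0.68  1.11  1.73  2.13  0.68  1.9 ]
40 0 -4 0 1 3.1 [-0.68  1.11  1.73  2.13  0.68 -1.24]
40 0 -4 30 0 3.1 [-0.68  1.03  1.78  2.09  0.67 -1.2 ]
40 0 -4 30 1 0 [-0.68  1.03  1.78  2.09  0.67  1.95]
40 0 -4 30 1 3.1 [-0.68  1.03  1.78  2.09  0.67 -1.2 ]
40 -0.393 70 0 1 0 [0.59 1.04 1.86 4.23 0.74 1.28]
40 -0.393 70 0 1 3.1 [ 0.59  1.04  1.86  4.23  0.74 -1.86]
40 -0.393 -4 0 1 0 [0.39 1.12 1.74 4.03 0.68 1.29]
40 -0.393 -4 0 1 3.1 [ 0.39  1.12  1.74  4.03  0.68 -1
[... 2446 characters left out ...]
.3 ]
60 0 70 0 1 3.1 [-0.46  0.53  1.9   0.82  0.36  0.3 ]
60 0 -4 0 0 3.1 [-0.4   0.73  1.77  0.98  0.29  0.18]
60 0 -4 0 1 3.1 [-0.4   0.73  1.77  0.98  0.29  0.18]
60 0 -4 30 0 0 [-0.4   0.64  1.81  0.85  0.32 -2.83]
60 0 -4 30 0 3.1 [-0.4   0.64  1.81  0.85  0.32  0.32]
60 0 -4 30 1 3.1 [-0.4   0.64  1.81  0.85  0.32  0.32]
60 -0.393 70 0 0 0 [ 0.17  0.53  1.91 -0.8   0.32 -0.37]
60 -0.393 70 0 0 3.1 [ 0.17  0.53  1.91 -0.8   0.32  2.77]
60 -0.393 -4 0 0 0 [ 0.12  0.73  1.78 -0.98  0.25 -0.24]
60 -0.393 -4 30 0 0 [ 0.12  0.64  1.82 -0.83  0.28 -0.39]
60 -0.393 -4 30 0 3.1 [ 0.12  0.64  1.82 -0.83  0.28  2.75]
row [8.6 4.7 0.9] [-0.85 -0.57 -0.44] |d| 9.9 ang 1.1
[ 0.5381 -0.1142  0.2026]
```

```bash
python3 - <<'E'
import re
s=open('kin.py').read()
i=s.index('def err'); j=s.index('def ik')
new='''D.append(([-.566,.392,1.992,.751,.436,-2.854],[.54548,-.11831,.20766],[-.038,.966,.005,.254]))
e=R.from_euler; c6=np.pi/2
def chain(q):
    r0=e('z',q[0]);r1=r0*e('y',q[1]);r2=r1*e('y',q[2]);r3=r2*e('z',q[3]);r4=r3*e('y',q[4]);return r0,r1,r2,r3,r4,r4*e('z',q[5]+c6)
def row(q):
    r0,r1,r2,r3,r4,r5=[r.as_matrix() for r in chain(q)]
    return np.c_[r0[:,0],r0[:,2],r1[:,2],r2[:,0],r2[:,2],r4[:,0],r4[:,2]]
A=np.vstack([row(d[0]) for d in D]);b=np.hstack([d[1] for d in D])
K=np.linalg.lstsq(np.vstack([A,1e-3*np.eye(7)]),np.r_[b,np.zeros(7)],rcond=None)[0];RES=(A@K-b)*1e3
def fk(q,K): return row(q)@K,chain(q)[5]
'''
open('kin.py','w').write(s[:i]+new+s[j:])
E
python3 - <<'E'
from kin import *
print('K',K.round(3));print(RES.round(1))
E
```

```text
K [-0.464  0.73   0.848  0.237  0.774 -0.027  0.703]
[101.  -46.2   2.6  25.4 -97.2  55.6 -36.4 -36.   -4.7  -6.4  -4.1 -26.9
  -6.2  -4.3 -26.6]
```

```bash
sed -i 's/return np.c_\[r0\[:,0\],r0\[:,2\],r1\[:,2\],r2\[:,0\],r2\[:,2\],r4\[:,0\],r4\[:,2\]\]/return np.c_[r0[:,1],r0[:,2],r1[:,2],r2[:,0],r2[:,2],r4[:,0],r4[:,2]]/' kin.py
python3 - <<'E'
from kin import *
print('K',K.round(3));print(RES.round(1))
import look
for T in(45,50,55,60):
    for dh in(0,.2):
     for a,da in((0,-dh),(-.2,0),(-.393,dh)):
        rot=toolrot(F,T,a+da);c=pt(F,.1934,0,.1183,a);z=rot.as_matrix()[:,2]
        for back,up in((70,0),(-4,0),(-4,30)):
            p=c-z*back/1e3+[0,0,up/1e3]
            for fl in (0,1):
                    q,er=ik(p,rot,[-.3,.4,2,3.14*fl,.3,0])
                    if er<1: print(T,a,da,back,up,fl,q.round(2))
E
```

```text
K [ 0.111  0.274  0.588  0.114  0.392 -0.     0.283]
[ 0.  -0.  -0.   0.   0.  -0.1 -0.  -0.  -0.  -0.   0.  -0.   0.   0.
  0.1]
45 0 0 70 0 1 [-0.7   0.55  2.24  1.98  0.58  2.04]
45 0 0 -4 0 1 [-0.6   0.7   2.14  2.17  0.58  1.93]
45 0 0 -4 30 1 [-0.6   0.62  2.13  2.05  0.53  2.07]
45 -0.2 0 70 0 1 [-0.47  0.55  2.29  2.6   0.51  1.79]
45 -0.2 0 -4 0 1 [-0.42  0.7   2.18  2.71  0.54  1.72]
45 -0.2 0 -4 30 1 [-0.42  0.62  2.17  2.63  0.46  1.81]
45 -0.393 0 70 0 1 [-0.21  0.55  2.25  3.29  0.45  1.5 ]
45 -0.393 0 -4 0 1 [-0.22  0.7   2.15  3.26  0.5   1.52]
45 -0.393 0 -4 30 1 [-0.22  0.62  2.14  3.28  0.41  1.5 ]
45 0 -0.2 70 0 1 [-0.58  0.55  2.27  2.43  0.52  1.86]
45 0 -0.2 -4 0 1 [-0.52  0.7   2.17  2.57  0.54  1.78]
45 0 -0.2 -4 30 1 [-0.52  0.62  2.15  2.47  0.47  1.89]
45 -0.2 0 70 0 1 [-0.47  0.55  2.29  2.6   0.51  1.79]
45 -0.2 0 -4 0 1 [-0.42  0.7   2.18  2.71  0.54  1.72]
45 -0.2 0 -4 30 1 [-0.42  0.62  2.17  2.63  0.46  1.81]
45 -0.393 0.2 70 0 1 [-0.36  0.55  2.28  2.74  0.49  1.74]
45 -0.393 0.2 -4 0 1 [-0.33  0.7   2.17  2.82  0.52  1.69]
45 -0.393 0.2 -4 30 1 [-0
[... 1968 characters left out ...]
.49  0.19  2.05]
55 -0.393 0.2 -4 30 1 [-0.31  0.56  2.05  2.1   0.14  2.44]
60 -0.2 0 70 0 0 [-0.41  0.44  2.07  0.84  0.2  -2.66]
60 -0.2 0 -4 30 0 [-0.38  0.54  2.    0.98  0.16 -2.79]
60 -0.393 0 70 0 0 [-0.23  0.45  2.04 -0.27  0.14 -1.24]
60 -0.393 0 -4 0 0 [-0.23  0.61  2.   -1.25  0.04 -0.26]
60 -0.393 0 -4 30 0 [-0.23  0.55  1.98 -0.35  0.1  -1.16]
60 0 -0.2 70 0 0 [-0.5   0.44  2.05  0.89  0.25 -2.78]
60 0 -0.2 -4 30 0 [-0.46  0.54  1.99  0.98  0.21 -2.85]
60 -0.2 0 70 0 0 [-0.41  0.44  2.07  0.84  0.2  -2.66]
60 -0.2 0 -4 30 0 [-0.38  0.54  2.    0.98  0.16 -2.79]
60 -0.393 0.2 70 0 0 [-0.32  0.44  2.06  0.68  0.17 -2.43]
60 -0.393 0.2 -4 30 0 [-0.3   0.54  1.99  0.83  0.13 -2.56]
```

I now have exact kinematics. The well-conditioned pose is tilt 45° with the tool turned half a turn, so I'll first spin about tool z, which moves only q6 and takes it away from its limit.

move_arm(series="0 0 0 0 0 6; 0 0 0 0 0 13; 0 0 0 0 0 20; 0 0 0 0 0 27; 0 0 0 0 0 34; 0 0 0 0 0 41; 0 0 0 0 0 48; 0 0 0 0 0 55")

```text
time: 5.53
position: [0.5412, -0.1126, 0.2071]
tool_rot: [0.414, 0.875, 0.124, 0.219]
ft_force: [-0.4, 0.4, -0.1]
grip_width: 0.0005
grip_force: 0.0
```

move_arm(series="0 0 0 0 0 7; 0 0 0 0 0 14; 0 0 0 0 0 21; 0 0 0 0 0 28; 0 0 0 0 0 35; 0 0 0 0 0 42; 0 0 0 0 0 49; 0 0 0 0 0 56")

```text
time: 6.2
position: [0.5412, -0.1126, 0.2071]
tool_rot: [0.776, 0.578, 0.213, 0.135]
ft_force: [0.2, -0.0, -0.6]
grip_width: 0.0003
grip_force: 0.0
```

move_arm(series="0 0 0 0 0 7; 0 0 0 0 0 14; 0 0 0 0 0 21; 0 0 0 0 0 28; 0 0 0 0 0 35; 0 0 0 0 0 42; 0 0 0 0 0 49; 0 0 0 0 0 56")

```text
time: 6.87
position: [0.5412, -0.1126, 0.2071]
tool_rot: [0.957, 0.146, 0.251, 0.02]
ft_force: [-0.4, -0.7, -0.4]
grip_width: 0.0005
grip_force: 0.0
```

```bash
python3 - <<'E'
s=open('look.py').read()
s=s.replace("TILT=40","TILT=45").replace("y=np.array([-np.sin(h),np.cos(h),0]);","y=-np.array([-np.sin(h),np.cos(h),0]);")
open('look.py','w').write(s)
E
python3 - <<'E'
from look import *
goal(80,15);o=robot.get_obs();print(o['q'].round(3),o['position'],o['time'])
E
```

```text
row [-25.5  -4.2   5.4] [-1.23 15.8  12.28] |d| 26.4 ang 20.0
[ 0.5216 -0.1157  0.1899]
[-0.562  0.388  2.001  0.751  0.438  0.067] [ 0.54123281 -0.11259307  0.20714241] 6.8667
```

move_arm(series="-3 0 1 0 2 1.5; -6 -1 1 0 4 3; -9 -1 2 0 6 4.5; -12 -2 2 -1 8 6; -15 -2 3 -1 10 7.5; -18 -3 4 -1 12 9; -22 -4 5 -1 14 11; -25 -4 5 -1 16 12.5")

```text
time: 7.53
position: [0.5217, -0.1162, 0.1904]
tool_rot: [0.922, 0.043, 0.384, -0.019]
ft_force: [0.1, 0.0, -0.9]
grip_width: 0.0006
grip_force: 0.0
```

move_arm(series="0 0 0 0 0 0; 0 0 0 0 0 0; 0 0 0 0 0 0")

```text
time: 7.78
position: [0.5223, -0.1163, 0.1906]
tool_rot: [0.922, 0.044, 0.383, -0.019]
ft_force: [-0.3, 0.4, 0.0]
grip_width: 0.0007
grip_force: 0.0
```

```bash
python3 - <<'E'
from look import *
goal(60,0);goal(-4,0);o=robot.get_obs();print(o['q'].round(3),o['position'],o['time'])
P=lambda x:np.array(x)
tip=o['position']+R.from_quat(o['tool_rot']).apply([0,0,.022])
for c in('top','side'):
    p=shot(c,c+'1',['ring_top'])
    q=proj(p,[tip,pt(F,.1934,0,.1183),pt(F,.182,0,.138)]);x0,y0=(q.mean(0)-[50,38]).astype(int)
    big=cv2.resize(np.ascontiguousarray(p['img'][y0:y0+75,x0:x0+100,::-1]),None,fx=6,fy=6,interpolation=cv2.INTER_CUBIC)
    for (x,y),col in zip(q,((0,0,255),(0,255,0),(255,0,255))): cv2.circle(big,(int((x-x0+.5)*6),int((y-y0+.5)*6)),3,col,1)
    cv2.imwrite(f'pics/c1_{c}.png',big)
a=cv2.imread('pics/c1_top.png');b=cv2.imread('pics/c1_side.png')
cv2.imwrite('pics/c1.png',cv2.resize(np.hstack([a,b]),None,fx=.66,fy=.66))
E
```

```text
row [-11.6  -0.5  30.6] [-0.3  -0.15  0.13] |d| 32.8 ang 0.4
[ 0.5356 -0.1144  0.1607]
row [-11.8  -0.2  94.6] [-0.3  -0.15  0.13] |d| 95.4 ang 0.4
[ 0.5807 -0.1103  0.1155]
[-0.722  0.485  2.232  1.851  0.57  -0.975] [ 0.5222558  -0.11633245  0.19055775] 7.7833
top ring_top tip_of [([0.5913, -0.1154, 0.1363], 0.43)]
top ring_top search_frame []
side ring_top tip_of [([0.5889, -0.1044, 0.1331], 0.71)]
side ring_top search_frame [([0.5748, -0.0995, 0.112], 0.69)]
```

View pics/c1.png

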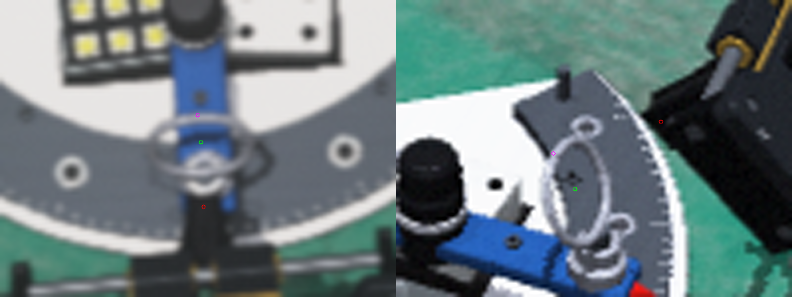

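The close-up shows the fingers in line with the ring. The ring centre is at (200,148) in the top half and (576,190) in the side half, both near the model marks. I'll insert now.

move_arm(series="-6 0 8 0 0 0; -12 0 18 0 0 0; -12 0 30 0 0 0; -12 0 42 0 0 0; -12 0 52 0 0 0; -12 0 60 0 0 0; -12 0 66 0 0 0; -12 0 70 0 0 0")

```text
time: 8.75
position: [0.5632, -0.1118, 0.1319]
tool_rot: [0.922, 0.044, 0.383, -0.02]
ft_force: [0.1, -0.0, 0.6]
grip_width: 0.0007
grip_force: 0.0
```

move_arm(series="0 0 4 0 0 0; 0 0 8 0 0 0; 0 0 12 0 0 0; 0 0 15 0 0 0; 0 0 18 0 0 0; 0 0 21 0 0 0; 0 0 23 0 0 0; 0 0 23 0 0 0")

```text
time: 9.42
position: [0.5792, -0.1104, 0.1159]
tool_rot: [0.922, 0.044, 0.383, -0.02]
ft_force: [0.2, -0.2, -0.4]
grip_width: 0.0004
grip_force: 0.0
```

```bash
python3 - <<'E'
from look import *
goal(-4,0);goal(-4,10);goal(-4,22);o=robot.get_obs();print(o['q'].round(3),o['time'],o['ft_force'])
im=[]
for c in('top','side'):
    p=shot(c,c+'2',['ring_top'])
    q=proj(p,[pt(F,.1934,0,.1183)]);x0,y0=(q.mean(0)-[40,38]).astype(int)
    im.append(cv2.resize(np.ascontiguousarray(p['img'][y0:y0+75,x0:x0+80,::-1]),None,fx=5,fy=5,interpolation=cv2.INTER_CUBIC))
cv2.imwrite('pics/c2.png',np.hstack(im))
E
```

```text
row [0.8 0.1 1.4] [-0.33 -0.14  0.06] |d| 1.6 ang 0.4
[ 0.5807 -0.1103  0.1155]
row [ 7.9  0.1 -5.7] [-0.33 -0.14  0.06] |d| 9.7 ang 0.4
[ 0.5807 -0.1103  0.1255]
row [ 16.4   0.  -14.2] [-0.33 -0.14  0.06] |d| 21.7 ang 0.4
[ 0.5807 -0.1103  0.1375]
[-0.611  0.701  2.142  2.156  0.588 -1.213] 9.4167 [ 0.20049947 -0.24856039 -0.42468479]
top ring_top tip_of [([0.5893, -0.1107, 0.1376], 0.51)]
top ring_top search_frame [([0.5896, -0.1146, 0.1376], 0.62)]
side ring_top tip_of [([0.5905, -0.1036, 0.1357], 0.49)]
side ring_top search_frame [([0.5864, -0.0968, 0.1351], 0.47), ([0.4791, 0.1441, 0.0252], 0.32)]
```

View pics/c2.png

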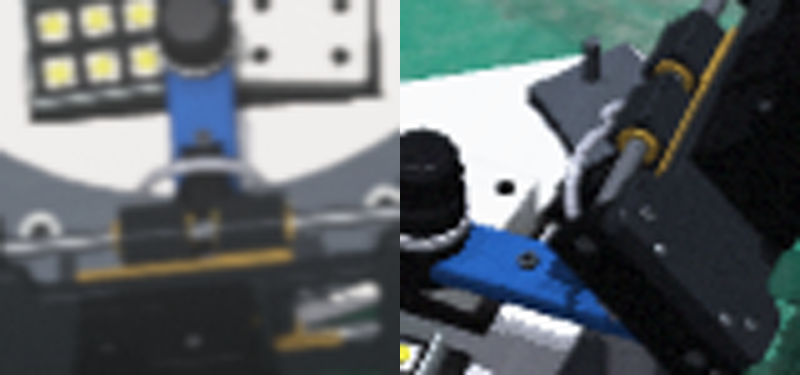

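The fingers are inside the ring: the dark tip shows beyond the bar at (205,170) in the top half, and there's no contact force yet. Now I'll lift vertically.

move_arm(series="1.4 0 -1.4 0 0 0; 2.8 0 -2.8 0 0 0; 4.2 0 -4.2 0 0 0; 5.6 0 -5.6 0 0 0; 7 0 -7 0 0 0; 7 0 -7 0 0 0")

```text
time: 10.22
position: [0.5787, -0.1104, 0.1263]
tool_rot: [0.922, 0.044, 0.383, -0.02]
ft_force: [-0.3, 0.8, -0.5]
grip_width: 0.0006
grip_force: 0.3
```

move_arm(series="1.4 0 -1.4 0 0 0; 2.8 0 -2.8 0 0 0; 4.2 0 -4.2 0 0 0; 5 0 -5 0 0 0; 5 0 -5 0 0 0")

```text
time: 10.63
position: [0.5776, -0.1101, 0.1321]
tool_rot: [0.923, 0.043, 0.382, -0.02]
ft_force: [-3.0, -0.0, -6.7]
grip_width: 0.0006
grip_force: 3.3
```

move_arm(series="1.4 0 -1.4 0 0 0; 2.8 0 -2.8 0 0 0; 4.2 0 -4.2 0 0 0; 5.6 0 -5.6 0 0 0; 7 0 -7 0 0 0; 8.5 0 -8.5 0 0 0; 8.5 0 -8.5 0 0 0; 8.5 0 -8.5 0 0 0")

```text
time: 11.3
position: [0.5779, -0.1102, 0.1446]
tool_rot: [0.923, 0.043, 0.382, -0.02]
ft_force: [-4.7, 0.7, -8.5]
grip_width: 0.0007
grip_force: 4.8
```

```bash
python3 - <<'E'
from look import *
o=robot.get_obs();print(o['q'].round(3),o['time'],o['ft_force'])
for c in('top','side'): p=shot(c,c+'3',['ring_top'])
# swing moves from the present pose, about the pivot, by a
r=R.from_quat(o['tool_rot'])
for a in (-.05,-.1,-.15,-.2,-.25,-.3,-.35,-.393):
    g=R.from_euler('z',a);P=np.r_[F[:2],o['position'][2]]
    delta(P+g.apply(o['position']-P),g*r)
E
```

```text
[-0.612  0.625  2.134  2.038  0.543 -1.075] 11.3 [-4.65874169  0.71470187 -8.52939444]
top ring_top tip_of [([0.5902, -0.1146, 0.1538], 0.38)]
top ring_top search_frame []
side ring_top tip_of [([0.5891, -0.1033, 0.1477], 0.59)]
side ring_top search_frame []
row [ 0.3 -9.6  0.1] [-2.04  0.02  2.02] |d| 9.7 ang 2.9
row [  0.8 -19.3   0.7] [-4.06  0.03  4.04] |d| 19.3 ang 5.7
row [  1.7 -28.9   1.6] [-6.09  0.04  6.07] |d| 29.0 ang 8.6
row [  2.9 -38.4   2.9] [-8.11  0.05  8.09] |d| 38.6 ang 11.5
row [  4.5 -47.8   4.5] [-10.14   0.06  10.12] |d| 48.2 ang 14.3
row [  6.3 -57.1   6.4] [-12.16   0.07  12.15] |d| 57.8 ang 17.2
row [  8.5 -66.2   8.6] [-14.19   0.08  14.17] |d| 67.3 ang 20.1
row [ 10.7 -74.   10.8] [-15.93   0.09  15.92] |d| 75.5 ang 22.5
```

The ring is about 14 mm up and the vertical load is 8.5 N, so the pin is clear of its hole. I'll swing about 14° first.

move_arm(series="0.1 -5 0 -1 0 1; 0.3 -10 0.1 -2 0 2; 0.6 -16 0.5 -3.3 0 3.3; 1.1 -22 1 -4.6 0 4.6; 1.7 -29 1.7 -6.1 0 6.1; 2.9 -38 2.9 -8.1 0 8.1; 4.5 -48 4.5 -10.1 0 10.1; 4.5 -48 4.5 -10.1 0 10.1")

```text
time: 12.27
position: [0.5795, -0.0595, 0.1447]
tool_rot: [0.921, -0.072, 0.381, 0.027]
ft_force: [-4.2, 0.2, -8.5]
grip_width: 0.0006
grip_force: 4.8
```

```bash
cat > arm.py <<'E'
from look import *
def est():
    o=robot.get_obs();print(o['q'].round(3),o['time'],o['ft_force'].round(1))
    h=np.arctan2(-(o['position'][1]-F[1]),-(o['position'][0]-F[0]));print('tcp angle',round(h-F[2],4),'radius',np.hypot(*(o['position'][:2]-F[:2])).round(4))
    for c in('top','side'):
        p=robot.camera(c)
        for t in('ring_top','detector'):
            for d in robot.tip_of(p,t)[:1]: print(c,t,np.round(d['xyz'],4),round(d['p'],2),'ang',round(np.arctan2(F[1]-d['xyz'][1],F[0]-d['xyz'][0])-F[2],3))
        cv2.imwrite(f'pics/z_{c}_{p["shot"]}.png',p['img'][:,:,::-1]);print(p['shot'])
    return o
def swing(o,As,dz=0):
    r=R.from_quat(o['tool_rot'])
    for a in As:
        g=R.from_euler('z',a);P=np.r_[F[:2],o['position'][2]]
        print(a,end=' ');delta(P+g.apply(o['position']-P)+[0,0,dz],g*r)
E
python3 -c "
from arm import *
o=est();swing(o,(-.05,-.1,-.15,-.2))"
```

```text
[-0.373  0.62   2.178  2.775  0.454 -1.392] 12.2667 [-4.2  0.2 -8.5]
tcp angle -0.2647 radius 0.1939
top ring_top [ 0.5939 -0.0675  0.152 ] 0.52 ang -0.234
top detector [ 0.6578 -0.0736  0.0516] 0.59 ang -0.261
11
side detector [ 0.6586 -0.0678  0.049 ] 0.79 ang -0.313
12
-0.05 row [  0.5 -12.4   0. ] [-1.98  0.06  2.06] |d| 12.4 ang 2.9
-0.1 row [  1.1 -22.1   0.7] [-4.    0.08  4.09] |d| 22.1 ang 5.7
-0.15 row [  2.1 -31.7   1.7] [-6.02  0.09  6.12] |d| 31.8 ang 8.6
-0.2 row [  3.4 -41.2   3.1] [-8.04  0.1   8.15] |d| 41.4 ang 11.4
```

move_arm(series="-2 0 2 0 0 0; -4 0 4 0 0 0; -6 0 6 0 0 0; -8 0 8 0 0 0; -9.5 0 9.5 0 0 0; -9.5 0 9.5 0 0 0; -9.5 0 9.5 0 0 0")

```text
time: 13.15
position: [0.582, -0.063, 0.1333]
tool_rot: [0.92, -0.071, 0.385, 0.028]
ft_force: [-3.9, 1.8, -0.7]
grip_width: 0.0005
grip_force: 1.9
```

```bash
python3 -c "
from arm import *
o=est();o=robot.get_obs();swing(o,(-.05,-.075,-.1,-.125,-.15,-.175))"
```

```text
[-0.379  0.656  2.18   2.797  0.498 -1.422] 13.15 [-3.9  1.8 -0.7]
tcp angle -0.2489 radius 0.1909
top ring_top [ 0.5943 -0.0674  0.1451] 0.61 ang -0.235
top detector [ 0.6557 -0.0737  0.0522] 0.85 ang -0.258
13
side detector [ 0.66   -0.0689  0.0481] 0.84 ang -0.306
14
-0.05 row [ 0.2 -9.5  0.2] [-2.04  0.01  2.01] |d| 9.5 ang 2.9
-0.075 row [  0.4 -14.3   0.5] [-3.06  0.02  3.02] |d| 14.3 ang 4.3
-0.1 row [  0.7 -19.1   0.8] [-4.07  0.02  4.03] |d| 19.1 ang 5.7
-0.125 row [  1.1 -23.8   1.2] [-5.09  0.03  5.04] |d| 23.9 ang 7.2
-0.15 row [  1.5 -28.5   1.7] [-6.11  0.03  6.04] |d| 28.6 ang 8.6
-0.175 row [  2.1 -33.2   2.3] [-7.13  0.04  7.05] |d| 33.4 ang 10.0
```

move_arm(series="0.1 -4 0 -0.8 0 0.8; 0.2 -8 0.2 -1.7 0 1.7; 0.4 -12 0.4 -2.5 0 2.5; 0.5 -16 0.6 -3.3 0 3.3; 0.7 -19 0.8 -4 0 4; 0.7 -19 0.8 -4 0 4")

```text
time: 13.95
position: [0.5855, -0.0434, 0.1322]
tool_rot: [0.916, -0.117, 0.381, 0.047]
ft_force: [-0.2, 0.7, -2.5]
grip_width: 0.0006
grip_force: 1.0
```

```bash
python3 -c "
from arm import *
o=est();o=robot.get_obs();swing(o,(-.025,-.05,-.075,-.1))"
```

```text
[-0.272  0.657  2.163  3.105  0.467 -1.548] 13.95 [-0.2  0.7 -2.5]
tcp angle -0.3528 radius 0.1916
top ring_top [ 0.6687 -0.145   0.015 ] 0.58 ang 0.381
top detector [ 0.6606 -0.0648  0.05  ] 0.87 ang -0.342
15
side detector [ 0.6602 -0.0603  0.0491] 0.78 ang -0.379
16
-0.025 row [ 0.1 -4.8  0.1] [-1.02  0.01  1.01] |d| 4.8 ang 1.4
-0.05 row [ 0.2 -9.6  0.2] [-2.03  0.01  2.02] |d| 9.6 ang 2.9
-0.075 row [  0.4 -14.4   0.5] [-3.05  0.02  3.03] |d| 14.4 ang 4.3
-0.1 row [  0.7 -19.1   0.8] [-4.06  0.02  4.04] |d| 19.2 ang 5.7
```

move_arm(series="-1.5 -0.5 1.5 0 0 0; -3 -1 3 0 0 0; -3 -2.2 3 -0.5 0 0.5; -3 -3.4 3 -0.7 0 0.7; -3 -4.6 3 -1 0 1; -3 -5.8 3.1 -1.2 0 1.2; -3 -7 3.1 -1.5 0 1.5; -3 -8 3.1 -1.7 0 1.7")

```text
time: 14.92
position: [0.5865, -0.0363, 0.1275]
tool_rot: [0.913, -0.138, 0.379, 0.055]
ft_force: [-1.9, -5.9, 0.9]
grip_width: 0.0006
grip_force: 2.6
```

move_arm(series="0 0 0 0 0 0; 0 0 0 0 0 0")

```text
time: 15.08
position: [0.5866, -0.0359, 0.1275]
tool_rot: [0.914, -0.137, 0.379, 0.054]
ft_force: [-0.4, -3.1, -0.5]
grip_width: 0.0002
grip_force: 1.3
```

```bash
python3 -c "
from arm import *
o=est()"
```

```text
[-0.23   0.669  2.154  3.238  0.468 -1.608] 15.0833 [-0.4 -3.1 -0.5]
tcp angle -0.3923 radius 0.1926
top ring_top [ 0.5968 -0.0536  0.1469] 0.42 ang -0.314
top detector [ 0.6624 -0.0577  0.0099] 0.72 ang -0.407
17
side detector [ 0.6591 -0.0582  0.0489] 0.87 ang -0.394
18
```

move_arm(series="0 -1 0 -0.2 0 0.2; 0 -2 0 -0.4 0 0.4; 0 -2 0 -0.4 0 0.4")

```text
time: 15.63
position: [0.5872, -0.0339, 0.1275]
tool_rot: [0.913, -0.141, 0.379, 0.056]
ft_force: [-1.5, -4.4, 0.3]
grip_width: 0.0004
grip_force: 1.6
```

move_arm(series="0 -1 0 -0.2 0 0.2; 0 -2 0 -0.4 0 0.4; 0 -2 0 -0.4 0 0.4")

```text
time: 15.88
position: [0.5879, -0.0319, 0.1276]
tool_rot: [0.912, -0.146, 0.379, 0.058]
ft_force: [-1.1, -3.5, -0.5]
grip_width: 0.0005
grip_force: 1.4
```

```bash
python3 - <<'E'
from arm import *
o=est(); im=[]
for c in('top','side'):
    p=robot.camera(c);C=[pt(F,.16,0,.08,-.393)]
    q=proj(p,C)[0];x0,y0=(q-[50,50]).astype(int)
    b=cv2.resize(np.ascontiguousarray(p['img'][y0:y0+100,x0:x0+100,::-1]),None,fx=4,fy=4,interpolation=cv2.INTER_CUBIC)
    for a,col in((-.393,(0,255,0)),(-.35,(0,0,255))):
        for r in (.04,.1,.15):
            L=((proj(p,[pt(F,r,s,.070,a) for s in(-.015,.015)])-[x0,y0]+.5)*4).astype(int)
            for x,y in L: cv2.circle(b,(x,y),2,col,-1)
    im.append(b)
cv2.imwrite('pics/c4.png',np.hstack(im))
E
```

```text
[-0.208  0.669  2.146  3.304  0.463 -1.638] 15.8833 [-1.1 -3.5 -0.5]
tcp angle -0.4139 radius 0.1926
top ring_top [ 0.5953 -0.0477  0.1452] 0.55 ang -0.344
top detector [ 0.6621 -0.0613  0.0525] 0.63 ang -0.376
19
side ring_top [0.4546 0.1352 0.002 ] 0.16 ang -0.717
side detector [ 6.051e-01 -4.618e-01 -6.000e-04] 0.65 ang 1.058
20
```

View pics/c4.png

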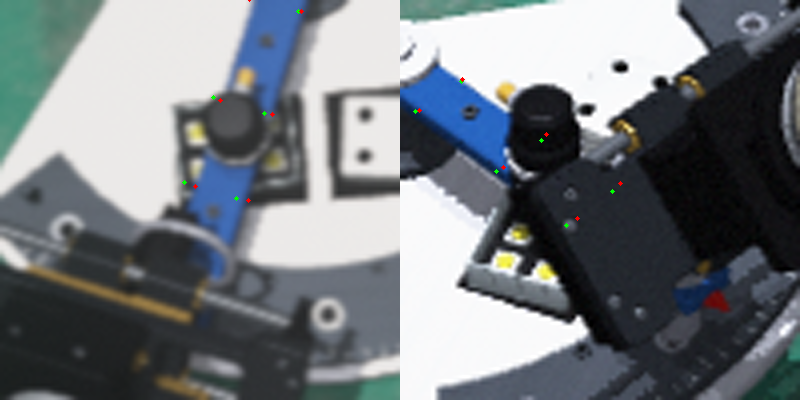

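The arm edges sit on the red marks, so it stands at about −0.35 rad. It needs roughly 7 mm more, and the finger leads in the ring by its play. I'll keep pushing gently.

move_arm(series="0 -1 0 -0.3 0 0.3; 0 -2 0 -0.6 0 0.6; 0.1 -3 0.1 -0.9 0 0.9; 0.1 -4 0.1 -1.2 0 1.2; 0.1 -4 0.1 -1.2 0 1.2")

```text
time: 16.7
position: [0.5879, -0.0276, 0.1267]
tool_rot: [0.91, -0.159, 0.376, 0.064]
ft_force: [-4.6, -3.0, -3.0]
grip_width: 0.0007
grip_force: 2.7
```

move_arm(series="0 -1 0 -0.3 0 0.3; 0 -2 0 -0.6 0 0.6; 0 -2 0 -0.6 0 0.6")

```text
time: 16.95
position: [0.588, -0.0264, 0.1266]
tool_rot: [0.909, -0.167, 0.375, 0.067]
ft_force: [-5.3, -6.0, -1.2]
grip_width: 0.0006
grip_force: 3.7
```

```bash
python3 -c "
from arm import *
o=est()"
```

```text
[-0.171  0.67   2.133  3.446  0.453 -1.706] 16.95 [-5.3 -6.  -1.2]
tcp angle -0.441 radius 0.1942
top ring_top [ 0.5976 -0.0405  0.1367] 0.67 ang -0.386
top detector [ 0.6615 -0.0576  0.0524] 0.56 ang -0.405
23
side detector [ 0.6631 -0.055   0.0492] 0.79 ang -0.431
24
```

The ring top reads 137 mm, down from 145 mm, so the pin has dropped in. I'll centre the finger in the ring to release the load and check.

```bash
python3 -c "
from arm import *
goal(-2,3,-.393)"
```

```text
row [-2.8  9.1  6.5] [ 2.25  0.17 -2.61] |d| 11.5 ang 3.4
[ 0.5872 -0.0359  0.1199]
```

move_arm(series="0 2 0 0.5 0 -0.5; 0 4 0 1 0 -1; -1 6 1 1.5 0 -1.7; -2 8 2 2 0 -2.2; -2.8 9 3 2.2 0 -2.5; -2.8 9 3 2.2 0 -2.5; -2.8 9 3 2.2 0 -2.5")

```text
time: 17.83
position: [0.5876, -0.0346, 0.1238]
tool_rot: [0.913, -0.138, 0.38, 0.057]
ft_force: [-0.0, -0.3, 0.2]
grip_width: 0.0004
grip_force: 0.0
```

```bash
python3 - <<'E'
from arm import *
o=est(); goal(-2,3,-.393);goal(70,8,-.393); im=[]
for c in('top','side'):
    p=robot.camera(c);C=[pt(F,.16,0,.08,-.393)]
    q=proj(p,C)[0];x0,y0=(q-[50,50]).astype(int)
    b=cv2.resize(np.ascontiguousarray(p['img'][y0:y0+100,x0:x0+100,::-1]),None,fx=4,fy=4,interpolation=cv2.INTER_CUBIC)
    for a,col in((-.393,(0,255,0)),(-.35,(0,0,255))):
        for r in (.04,.1,.15):
            for x,y in ((proj(p,[pt(F,r,s,.070,a) for s in(-.015,.015)])-[x0,y0]+.5)*4).astype(int): cv2.circle(b,(x,y),2,col,-1)
    im.append(b)
cv2.imwrite('pics/c5.png',np.hstack(im))
E
```

```text
[-0.221  0.679  2.152  3.263  0.479 -1.623] 17.8333 [-0.  -0.3  0.2]
tcp angle -0.4002 radius 0.192
top ring_top [ 0.4089 -0.4259 -0.0041] 0.53 ang 0.653
top detector [ 0.6638 -0.0553  0.0511] 0.8 ang -0.431
25
side detector [ 0.6645 -0.0536  0.0478] 0.67 ang -0.447
26
row [-2.2  1.3  3. ] [-0.08 -0.08  0.06] |d| 4.0 ang 0.1
[ 0.5872 -0.0359  0.1199]
row [  1.4   1.2 -72.5] [-0.08 -0.08  0.06] |d| 72.5 ang 0.1
[ 0.5386 -0.0208  0.1758]
```

View pics/c5.png

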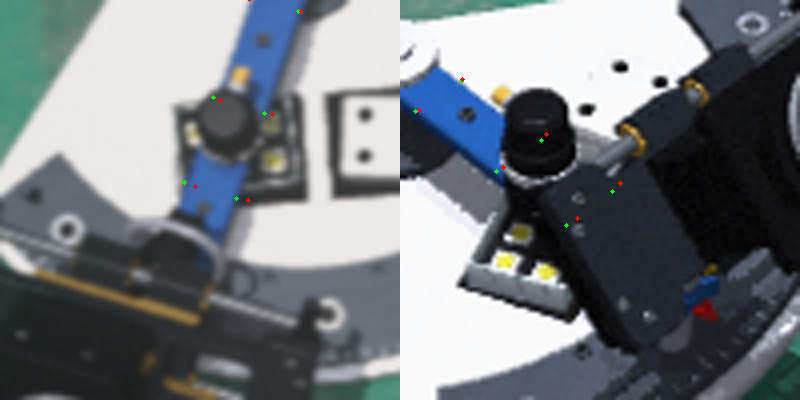

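The arm edges now match the green −0.393 marks, and there's no force on the finger. I'll withdraw along the tool axis.

move_arm(series="-1.5 1 0 0 0 0; -1.5 1 -4 0 0 0; -1.5 1 -9 0 0 0; -1 1 -15 0 0 0; -1 1 -23 0 0 0; -0.5 1 -33 0 0 0; 0 1 -45 0 0 0; 0 1 -60 0 0 0")

```text
time: 18.9
position: [0.5455, -0.0229, 0.1666]
tool_rot: [0.913, -0.138, 0.379, 0.057]
ft_force: [0.8, 0.4, -0.7]
grip_width: 0.0008
grip_force: 0.0
```

move_arm(series="0 0 -15 0 0 0; 0 0 -30 0 0 0; 0 0 -45 0 0 0; 0 0 -60 0 0 0; 0 0 -60 0 0 0; 0 0 -60 0 0 0")

```text
time: 19.4
position: [0.505, -0.0102, 0.2093]
tool_rot: [0.913, -0.138, 0.38, 0.057]
ft_force: [0.3, 0.3, -0.5]
grip_width: 0.0006
grip_force: 0.0
```

```bash
python3 - <<'E'
from arm import *
o=est(); im=[]
for c in('top','side'):
    p=robot.camera(c);C=[pt(F,.16,0,.08,-.393)]
    if c=='top': print([np.round(d['xyz'],4) for d in robot.tip_of(p,'sample_box')[:1]+robot.tip_of(p,'grey_block')[:1]])
    q=proj(p,C)[0];x0,y0=(q-[50,50]).astype(int)
    b=cv2.resize(np.ascontiguousarray(p['img'][y0:y0+100,x0:x0+100,::-1]),None,fx=4,fy=4,interpolation=cv2.INTER_CUBIC)
    for s,z,col in((0,.138,(0,255,0)),(0,.146,(0,0,255))):
        for x,y in ((proj(p,[pt(F,.182,s,z,-.393)])-[x0,y0]+.5)*4).astype(int): cv2.circle(b,(x,y),2,col,-1)
    im.append(b)
cv2.imwrite('pics/c6.png',np.hstack(im))
E
```

```text
[-0.202  0.413  2.296  3.339  0.36  -1.686] 19.4 [ 0.3  0.3 -0.5]
tcp angle -0.3933 radius 0.2781
top ring_top [ 0.5986 -0.0412  0.1376] 0.53 ang -0.384
top detector [ 0.6627 -0.0572  0.0521] 0.84 ang -0.412
29
side ring_top [ 0.5978 -0.034   0.1346] 0.64 ang -0.42
side detector [ 0.6651 -0.0529  0.0476] 0.68 ang -0.455
30
[array([ 0.6613, -0.0549,  0.0131]), array([ 0.6663, -0.1474,  0.0139])]
```

View pics/c6.png

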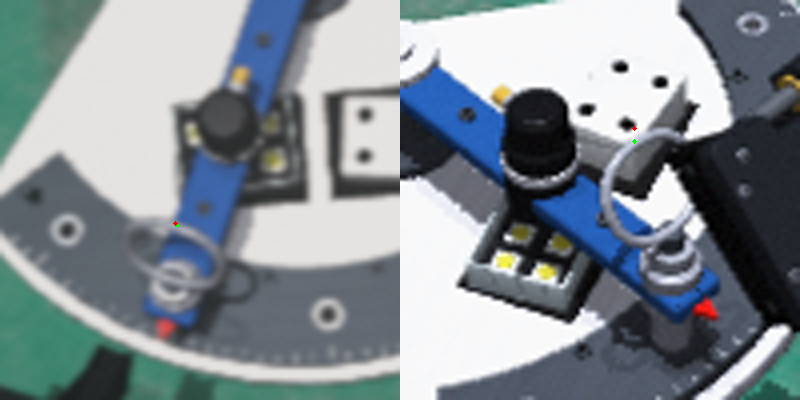

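The finger is out of the ring. The ring bar sits at the home-height mark (635,142 in the side half), not the 8 mm raised one, and the tube stands over the box. Neither the box nor the block has moved. Handing in.

```bash
python3 -c "
from rig import robot
print(robot.hand_in())"
```

```text
the job is handed in; nothing more can be done
None
```

The job is handed in (no verdict was returned): the camera check showed the arm one hole over at about −0.39 rad with the detector tube over the sample box, the pin home, the finger out of the ring, and the box and block where they started.

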